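Shut the three-valve vacuum bank in one sweep

TASK

The pumping is done: shut the long vacuum bank on the bench, the one with three lever valves. Sweep one finger along the row in a single drag, without lifting it clear between levers, so that every upright lever flips over and lies down; do not touch the short bank with two levers, which stays open.

Things in the scene. Friction and masses are not known exactly. Their poses are not given: they have to be found in the camera images.
- long_bank: Vacuum bank with three lever valves, bolted down: aluminium bar 42 x 194 mm on a 70 x 224 mm foot, brass nozzles to 53 mm on its +x side, fixed parts up to 60 mm high. Origin: centre of its underside; z up; levers in a row along y at x 0, y -62, 0, +62 mm, all folding to +y. Shut fingertips drawn along the row from -y to +y at a height of 75 to 90 mm fold each lever and pass over it.
- long_bank_lever1 (a joint): First lever of the long bank, hinge angle: 0 upright (open), 1.4 folded down towards the bank's +y (closed). Pivot at x 0, y -62 mm, z 55 mm in the bank's frame. Steel rod 8 mm thick, 45 mm long, with a 14 mm black ball at its end (top at z 107 mm upright, 70 mm folded). Weight 50 g, light friction: below 0.5 rad it stays where left, past 0.65 rad it falls shut by itself; under 1 N on the ball moves it. It cannot fold to -y. May start leaning up to 0.3.
- long_bank_lever2 (a joint): Middle lever of the long bank, hinge angle: 0 upright (open), 1.4 folded down towards the bank's +y (closed). Pivot at x 0, y 0, z 55 mm in the bank's frame. Steel rod 8 mm thick, 45 mm long, with a 14 mm black ball at its end (top at z 107 mm upright, 70 mm folded). Weight 50 g, light friction: below 0.5 rad it stays where left, past 0.65 rad it falls shut by itself; under 1 N on the ball moves it. It cannot fold to -y. May start leaning up to 0.3.
- long_bank_lever3 (a joint): Last lever of the long bank, hinge angle: 0 upright (open), 1.4 folded down towards the bank's +y (closed). Pivot at x 0, y +62 mm, z 55 mm in the bank's frame. Steel rod 8 mm thick, 45 mm long, with a 14 mm black ball at its end (top at z 107 mm upright, 70 mm folded). Weight 50 g, light friction: below 0.5 rad it stays where left, past 0.65 rad it falls shut by itself; under 1 N on the ball moves it. It cannot fold to -y. May start leaning up to 0.3.
- short_bank: Vacuum bank with only two lever valves, otherwise built alike and also bolted down: bar 42 x 132 mm, levers at y = -31 and +31 mm, 107 mm high in all. Origin at the centre of the foot's underside, z up, row along y. It stands in front of or behind the long bank, must not be touched and stays open.
Not all that is in view belongs to the job. What is shaped like the long_bank but blue is not meant.

How it is judged:
At the end, for the whole second after the job is handed in: All three levers of the long bank lie folded (each beyond 1.15 rad of their 1.4 rad travel) and at rest (value of joint each of long_bank_lever1, long_bank_lever2, long_bank_lever3 above 1.15 rad and not (velocity of joint any of long_bank_lever1, long_bank_lever2, long_bank_lever3 above 0.2 rad/s or velocity of joint any of long_bank_lever1, long_bank_lever2, long_bank_lever3 below -0.2 rad/s)); the robot touches nothing.
It fails at once if the short bank is touched (more than 0.5 N) (contact force between short_bank and anything else above 0.5 N).
It fails at once if the finger is lifted clear (grasp point more than 170 mm above the bench) while some levers of the long bank are folded and others are not (value of joint any of long_bank_lever1, long_bank_lever2, long_bank_lever3 above 1.15 rad and value of joint any of long_bank_lever1, long_bank_lever2, long_bank_lever3 below 1 rad and height (world z) of the grasp point above 0.17 m).
It also fails if it takes over 32 s, if anything falls off the work surface, if the arm or the gripper's body presses on something with over 40 N, if the wrist force passes 120 N, or if a joint passes its speed limit or range.

ROBOT

A 6-joint arm with a two-finger parallel gripper is mounted at the origin on the work surface. World frame = base frame: x ahead of the robot, y to its left, z up, the work surface at z = 0. Lengths are in m, angles in rad, forces in N, time in s.
With the tool pointing down it reaches from about 0.35 to 0.975 m from the base axis. Payload 4.9 kg.
Tool frame: the origin (TCP) lies midway between the tips of the shut fingers; the grasp point (between the pads) lies behind it (manip.grasp_offset is the y of the grasp point in the tool frame, in m); y points along the fingers, z is the direction in which the jaws open and shut, and the axes are right-handed (so a half turn about y gives the same grasp; the last joint's range is limited). The gripper opens to 85 mm and grips with 20 to 120 N. Pads are 22 mm wide; open, the fingers measure 114 mm over their backs; the gripper's body (76 mm by 85 mm) begins 54 mm behind the grasp point. The pads swing forward as they close: fully open they stand 13 mm farther back than shut.
Start: joints at [-1.224, 0.053, 1.613, -0, 1.476, -0.119], TCP at [0.281, -0.558, 0.199] pointing down, gripper open.
Joint ranges: [-3.01, 3.01], [-1.01, 2.22], [0.06, 2.58], [-1.02, 4.17], [0.09, 2.62], [-3.14, 3.14]. Speed limits (rad/s): [2.57, 2.57, 3.14, 3.14, 3.14, 3.14].

INTERFACE

Orientations are given as a unit quaternion [w, x, y, z].
In Python, from plant import manip gives the robot as it stands. The module is installed in compiled form; this text tells all that it offers.
- The arm moves only by the shell command python3 -m jog 'ROWS'. ROWS is a JSON object of lists of equal length, an entry for each row: "offset": the shift along the world's x, y, z in units of 50 mm (1.0 is 50 mm), a list of three; "angular": the turn, a rotation vector about the world's x, y, z in units of 6 degrees (1.0 is 6 degrees), a list of three; "jaw": the finger opening in mm, from 0 to 85.4. In form: {"offset": [[tx, ty, tz], ...], "angular": [[ax, ay, az], ...], "jaw": [jaw, ...]}. A call has 1 to 12 rows; each row shifts and turns the commanded pose from where the row before left it; what a row does not reach is not made up. A row lasts 1/10 s, in which the tool goes at most 50 mm and 8.59 degrees, less where a joint would pass 70% of its speed; a pose out of reach is approached as far as the arm can. A call is refused whole if a number of a shift passes 1 or a number of a turn 1, either way. A call with a gripper value outside its range is refused whole. The fingers move at their own pace and stop on an object; the grip force is fixed at half the most. Time passes only in rows, so rows that do not move let the fingers close. It gives the time, the measured TCP pose, the force and the opening at its end, in the units of the state.
- manip.state(): the state, without advancing time (a new reading comes with each control period).
- manip.grab_frame(name): name is "scene" or "side" or "wrist"; returns the picture (420x560x3 uint8, blue, green, red); there is no depth.
- manip.camera_model(name): a dict with "fx", "fy", "cx", "cy" (pixels), "k1" (the pictures are not rectified: a ray, as slopes to the right and down, at radius r is drawn at 1 + k1 r^2 times it, then the intrinsics apply), "rvec" (rotation vector, rad) and "tvec" (3), from world to camera coordinates, as OpenCV has them; the wrist camera has in their place "mount" (4x4, takes a point from camera to tool coordinates, whose origin is the TCP and whose axes are the tool frame's). Camera axes: x right, y down, z forward; pixel columns grow to the right and rows downward; lengths in m; the calibration is good to about 2 mm. A picture is of the moment at which its call begins: read the wrist's pose just before it. camera_model takes no time and is no camera call.
- manip.job_done(): hands the job in, once; it reports no verdict.
The state is a dict: "time": time; "joint_pos": joint angles; "joint_vel": joint speeds; "joint_efforts": joint torques, N m; "tool_pos": TCP position; "tool_rot": TCP orientation; "contact_force": force on the tool from outside, world axes, zero at the start; "ft_torque": the same for the moment, N m; "gripper_width": opening from 0.0 (shut) to 1.0 (fully open).
Only numpy, scipy, OpenCV 4.12 (cv2) and the standard library are available. Lean on these libraries where they do the work, as an engineer would, in place of code of your own. Each camera call takes 0.05 s, during which the arm holds its last target.

## Working session

There is one attempt and no reset: what is moved stays moved. The work goes in short steps, Python scripts to look and compute and a shell command to move; the robot and the scene stay as the last step left them, time stands still between calls to the robot, and variables do not carry over. Pictures are saved under pics/ and viewed, and the job is handed in when it is done.

```bash
mkdir -p pics; python3 - <<'E'
from plant import manip
import cv2
s=manip.state();print(s)
print(manip.grasp_offset)
for n in("scene","side","wrist"):
    print(n,manip.camera_model(n)); cv2.imwrite(f"pics/{n}0.png",manip.grab_frame(n))
E
```

```text
{'time': 0.0, 'joint_pos': array([-1.22401647e+00,  5.33779732e-02,  1.61427368e+00,  2.28104102e-05,
        1.47598312e+00, -1.18985500e-01]), 'joint_vel': array([-0.00128888,  0.00050995,  0.001906  , -0.00029204,  0.00130766,
       -0.00037782]), 'joint_efforts': array([-5.27705797e-04, -3.93674254e+01, -3.70181537e+01, -3.05420508e-04,
        7.05950733e-03,  1.70407048e-07]), 'tool_pos': array([ 0.28047571, -0.55777755,  0.19776212]), 'tool_rot': array([ 0.16311355, -0.16326171,  0.6887366 , -0.68730014]), 'contact_force': array([ 0.10551605, -0.2226232 ,  0.26219812]), 'ft_torque': array([-0.01676972,  0.00129438, -0.03053533]), 'gripper_width': 0.9994861946400257}
-0.0187
scene {'fx': 398.41073696088375, 'fy': 398.41073696088375, 'cx': 281.14473113970564, 'cy': 206.87663386805988, 'k1': -0.07418426604059733, 'rvec': array([ 2.34605106,  1.11096056, -0.31174247]), 'tvec': array([-0.29564527, -0.28205254,  1.0667874 ])}
side {'fx': 381.89884667833974, 'fy': 381.89884667833974, 'cx': 290.1029561489555, 'cy': 212.35834676773842, 'k1': -0.06987430983510937, 'rvec': array([ 2.13080864e+00, -4.97652976e-02, -1.62060544e-03]), 'tvec': array([-0.47820957,  0.06132258,  0.72638481])}
wrist {'fx': 305.0684824275236, 'fy': 305.0684824275236, 'cx': 283.2249172798031, 'cy': 206.10614768534967, 'k1': -0.035505329064646894, 'mount': array([[ 2.79988239e-04,  9.54558039e-01,  2.98024951e-01,
        -7.51505484e-02],
       [-5.13400905e-04, -2.98024786e-01,  9.54557994e-01,
        -1.75148784e-01],
       [ 9.99999829e-01, -4.20271291e-04,  4.06627527e-04,
         3.44607536e-04],
       [ 0.00000000e+00,  0.00000000e+00,  0.00000000e+00,
         1.00000000e+00]])}
```

View pics/scene0.png

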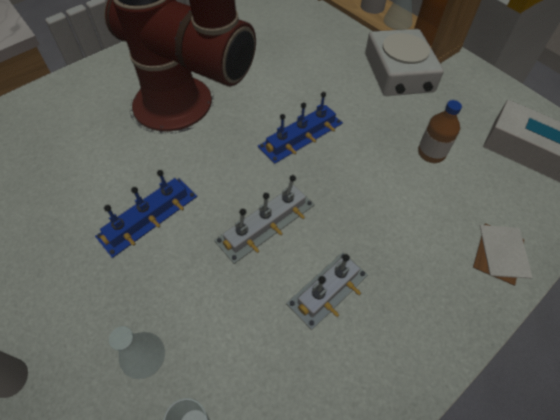

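View pics/side0.png

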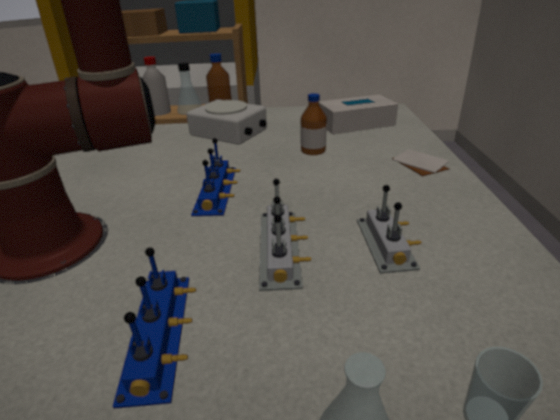

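View pics/wrist0.png

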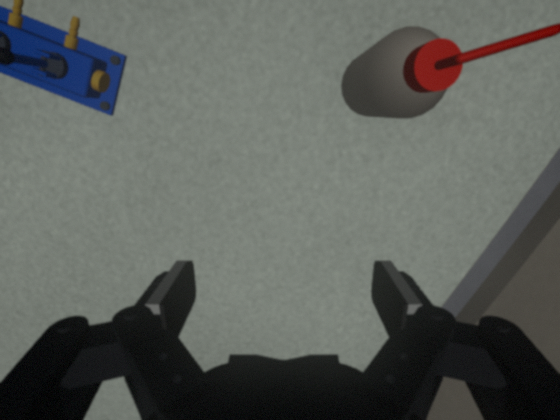

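The scene picture shows the grey three-lever bank in the centre, with balls near (242,212), (265,197) and (292,179). The grey short bank is at (330,285), and there are two blue decoys. In the side picture the long bank is at (280,245) and the short one at (390,235). I'll crop and enlarge both views.

```bash
python3 - <<'E'
import cv2
a=cv2.imread("pics/scene0.png");b=cv2.imread("pics/side0.png")
cv2.imwrite("pics/sc_crop.png",cv2.resize(a[160:340,200:390],None,fx=4,fy=3.3333*1.0 if 0 else 3.3,interpolation=cv2.INTER_CUBIC)[:, :760])
cv2.imwrite("pics/sd_crop.png",cv2.resize(b[165:300,240:440],None,fx=4,fy=4,interpolation=cv2.INTER_CUBIC))
E
```

```text
(no output)
```

View pics/sc_crop.png

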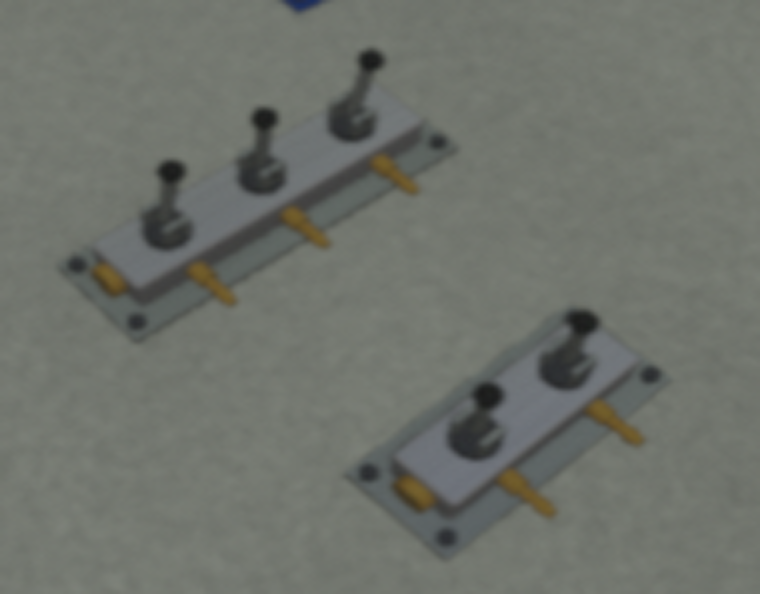

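View pics/sd_crop.png

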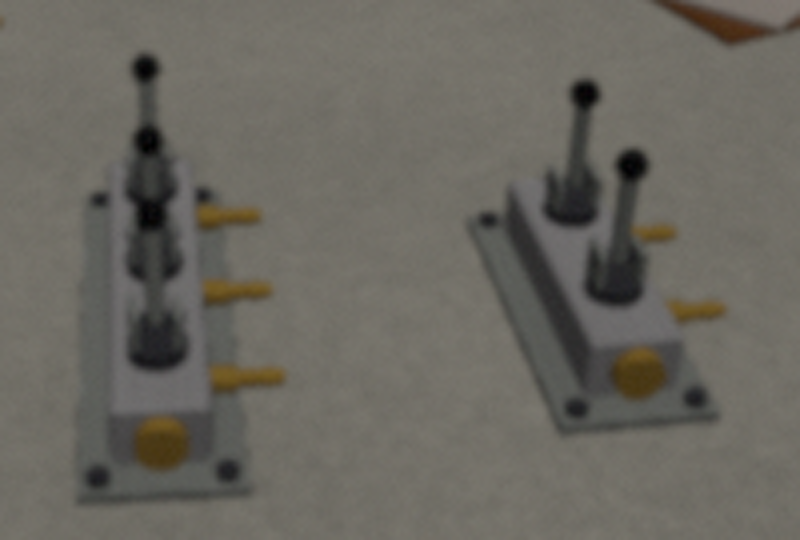

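Both crops are clear. The long bank's balls sit at scene-crop (172,172), (264,118), (371,60) and side-crop (152,214), (148,140), (146,68). Its nozzles point right, away from the robot. I'll triangulate the balls and foot bolts of both banks.

```bash
cat > h.py <<'E'
import cv2,numpy as np
from plant import manip
def ray(n,uv):
    m=manip.camera_model(n);K=np.array([[m['fx'],0,m['cx']],[0,m['fy'],m['cy']],[0,0,1.]])
    p=cv2.undistortPoints(np.array([[uv]],float),K,np.array([m['k1'],0,0,0,0.]))[0,0]
    R=cv2.Rodrigues(m['rvec'])[0];o=-R.T@m['tvec'];d=R.T@np.array([p[0],p[1],1]);return o,d/np.linalg.norm(d)
def plane(n,uv,z):
    o,d=ray(n,uv);return o+d*(z-o[2])/d[2]
def tri(uv1,uv2):
    o1,d1=ray('scene',uv1);o2,d2=ray('side',uv2)
    A=np.c_[d1,-d2];t=np.linalg.lstsq(A,o2-o1,rcond=None)[0]
    a=o1+t[0]*d1;b=o2+t[1]*d2;return (a+b)/2,np.linalg.norm(a-b)
def refine(img,uv,r=5):
    x,y=map(int,np.round(uv));p=img[y-r:y+r+1,x-r:x+r+1].max(2).astype(float)
    w=np.clip(np.percentile(p,60)*0.6-p,0,None);yy,xx=np.mgrid[-r:r+1,-r:r+1]
    return (x+(w*xx).sum()/w.sum(),y+(w*yy).sum()/w.sum())
E
python3 - <<'E'
from h import *
np.set_printoptions(precision=4,suppress=True)
a=cv2.imread("pics/scene0.png");b=cv2.imread("pics/side0.png")
S=lambda u,v:(200+(u+.5)/4-.5,160+(v+.5)/3.3-.5)
D=lambda u,v:(240+(u+.5)/4-.5,165+(v+.5)/4-.5)
for k,(s,d) in {'L1':((172,172),(152,214)),'L2':((264,118),(148,140)),'L3':((371,60),(146,68)),'S1':((488,396),(632,164)),'S2':((582,322),(586,94))}.items():
    s=S(*s);d=D(*d);print(k,np.array(s),np.array(d),*tri(s,d))
print('foot corners z~6mm')
for n,f,pts in (('scene',S,[(60,266),(137,341),(458,148)]),('side',D,[(78,500),(250,492),(88,203)])):
    for p in pts:print(n,plane(n,f(*p),0.004))
print('bolts')
for n,f,pts in (('scene',S,[(77,265),(137,321),(438,142)]),('side',D,[(97,477),(228,471),(99,200),(205,194)])):
    for p in pts:print(n,plane(n,f(*p),0.008))
print('short bolts')
for n,f,pts in (('scene',S,[(368,473),(446,538),(651,375)]),('side',D,[(577,408),(696,398),(488,220)])):
    for p in pts:print(n,plane(n,f(*p),0.008))
E
```

```text
L1 [242.625  211.7727] [277.625 218.125] [ 0.4575 -0.0918  0.0997] 0.0006235851393229807
L2 [265.625  195.4091] [276.625 199.625] [ 0.456  -0.0344  0.1005] 0.0011421163082948533
L3 [292.375  177.8333] [276.125 181.625] [0.4553 0.0353 0.0989] 0.001290676866113114
S1 [321.625  279.6515] [397.625 205.625] [ 0.6556 -0.0692  0.1009] 0.0004665184601105199
S2 [345.125  257.2273] [386.125 188.125] [ 0.6513 -0.0078  0.1009] 0.0016054313454650629
foot corners z~6mm
scene [ 0.4242 -0.1484  0.004 ]
scene [ 0.4921 -0.1477  0.004 ]
scene [0.4891 0.0747 0.004 ]
side [ 0.4242 -0.151   0.004 ]
side [ 0.4926 -0.1503  0.004 ]
side [0.4221 0.0684 0.004 ]
bolts
scene [ 0.4313 -0.1419  0.008 ]
scene [ 0.4829 -0.1406  0.008 ]
scene [0.4803 0.0673 0.008 ]
side [ 0.4318 -0.1425  0.008 ]
side [ 0.4843 -0.1419  0.008 ]
side [0.4281 0.0646 0.008 ]
side [0.4827 0.0667 0.008 ]
short bolts
scene [ 0.6315 -0.1124  0.008 ]
scene [ 0.6838 -0.109   0.008 ]
scene [0.6747 0.0372 0.008 ]
side [ 0.6327 -0.1125  0.008 ]
side [ 0.6846 -0.1096  0.008 ]
side [0.623  0.0327 0.008 ]
```

The long bank checks out: foot 68–70 × 222 mm, centre about (0.457, −0.038), yaw about 0.01, balls at z ≈ 0.100, and nozzles towards +x. So the drag goes towards world +y. Next I'll check the tool axes, bottles and decoys on the approach.

```bash
python3 - <<'E'
from h import *
from scipy.spatial.transform import Rotation as R
np.set_printoptions(precision=4,suppress=True)
q=manip.state()['tool_rot'];M=R.from_quat(q,scalar_first=True).as_matrix();print(M)
for nm,uv,z in (('flask base',(142,362),0),('flask top',(121,338),.12),('glass',(188,412),.05),('blue lo',(113,252),.004),('blue r',(196,196),.004),('blue ball1',(108,209),.1),('blue ball3',(160,173),.1),('blue2 lo',(275,159),.004),('dark',(5,378),.05)):
    print(nm,plane('scene',uv,z))
# heights: flask top
print(tri((121,331),(364,366)))
# wrist red-cap bottle
s=manip.state();T=np.eye(4);T[:3,:3]=M;T[:3,3]=s['tool_pos'];m=manip.camera_model('wrist');T=T@m['mount']
for uv in((433,65),(395,85),(560,28)):
    d=T[:3,:3]@np.array([(uv[0]-m['cx'])/m['fx'],(uv[1]-m['cy'])/m['fy'],1]);o=T[:3,3]
    for z in(0,.1,.2):print(uv,o+d*(z-o[2])/d[2])
E
```

```text
[[-0.8935 -0.0006  0.4491]
 [-0.4491  0.0016 -0.8935]
 [-0.0002 -1.     -0.0017]]
flask base [ 0.5449 -0.3915  0.    ]
flask top [ 0.5357 -0.3849  0.12  ]
glass [ 0.6761 -0.3671  0.05  ]
blue lo [ 0.3139 -0.3293  0.004 ]
blue r [ 0.3041 -0.1171  0.004 ]
blue ball1 [ 0.2877 -0.2909  0.1   ]
blue ball3 [ 0.275  -0.1673  0.1   ]
blue2 lo [0.3323 0.0897 0.004 ]
dark [ 0.4427 -0.5856  0.05  ]
(array([ 0.5322, -0.3815,  0.1252]), np.float64(0.008955034370539837))
(433, 65) [ 0.4668 -0.6521  0.    ]
(433, 65) [ 0.4349 -0.6179  0.1   ]
(433, 65) [ 0.4031 -0.5838  0.2   ]
(395, 85) [ 0.4301 -0.6255  0.    ]
(395, 85) [ 0.4081 -0.5985  0.1   ]
(395, 85) [ 0.386  -0.5715  0.2   ]
(560, 28) [ 0.5588 -0.7536  0.    ]
(560, 28) [ 0.5023 -0.6923  0.1   ]
(560, 28) [ 0.4458 -0.6309  0.2   ]
```

The way is clear. The red-cap bottle is at about (0.42, −0.6), the flask at (0.54, −0.39) and only 0.125 m tall, and the blue bank lies below the path. I'll move to the start of the row a little higher, with fingers shut and the jaw axis turned onto y (about −26.7°).

```bash
python3 -m jog '{"offset":[[0,0,0.3],[0.1,0.75,0.1],[0.2,0.8,0],[0.4,0.8,0],[0.4,0.8,0],[0.4,0.8,0],[0.4,0.8,0],[0.4,0.8,0],[0.4,0.8,0],[0.4,0.7,0],[0.4,0.4,0],[0,0,0]],"angular":[[0,0,0],[0,0,-0.45],[0,0,-0.45],[0,0,-0.45],[0,0,-0.45],[0,0,-0.45],[0,0,-0.45],[0,0,-0.45],[0,0,-0.45],[0,0,-0.45],[0,0,-0.4],[0,0,0]],"jaw":[0,0,0,0,0,0,0,0,0,0,0,0]}'
```

```text
time: 1.35
tool_pos: [0.4574, -0.1837, 0.2204]
tool_rot: [-0.002, 0.001, -0.707, 0.707]
contact_force: [-0.5, -0.6, -0.3]
gripper_width: 0.0
```

```bash
python3 -m jog '{"offset":[[0,0,-0.6],[0,0,-0.7],[0,0,-0.7],[0,0,-0.5],[0,0,-0.25],[0,0,0]],"angular":[[0,0,0],[0,0,0],[0,0,0],[0,0,0],[0,0,0],[0,0,0]],"jaw":[0,0,0,0,0,0]}'
python3 - <<'E'
from plant import manip
import cv2
print(manip.state()['tool_pos'],manip.state()['contact_force'])
cv2.imwrite("pics/side1.png",cv2.resize(manip.grab_frame("side")[100:330,180:460],None,fx=2.5,fy=2.5))
E
```

```text
time: 1.95
tool_pos: [0.4544, -0.1859, 0.0802]
tool_rot: [-0.001, -0.001, 0.708, -0.707]
contact_force: [-0.3, 0.0, -1.1]
gripper_width: -0.0
[ 0.45437367 -0.18589109  0.08016378] [-0.33262028  0.0118352  -1.10271215]
```

View pics/side1.png

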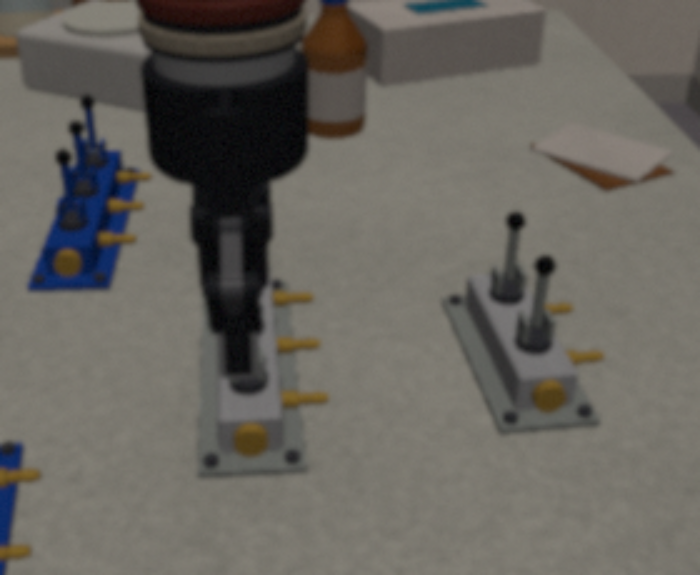

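The shut fingers, tip at crop (238,375), stand over the −y end of the row, in line with the levers and well clear of the short bank. Tip height is 80 mm. I'll start the drag.

```bash
python3 -m jog '{"offset":[[0.04,0.2,0.05],[0,0.25,0],[0,0.25,0],[0,0.25,0],[0,0.25,0],[0,0.25,0],[0,0.25,0],[0,0.25,0],[0,0.25,0],[0,0.25,0],[0,0.25,0],[0,0.25,0]],"angular":[[0,0,0],[0,0,0],[0,0,0],[0,0,0],[0,0,0],[0,0,0],[0,0,0],[0,0,0],[0,0,0],[0,0,0],[0,0,0],[0,0,0]],"jaw":[0,0,0,0,0,0,0,0,0,0,0,0]}'
```

```text
time: 3.2
tool_pos: [0.4577, -0.0374, 0.084]
tool_rot: [-0.0, 0.0, 0.707, -0.707]
contact_force: [0.9, 0.5, -0.3]
gripper_width: -0.001
```

```bash
python3 -m jog '{"offset":[[-0.04,0.25,-0.04],[0,0.25,0],[0,0.25,0],[0,0.25,0],[0,0.25,0],[0,0.25,0],[0,0.25,0],[0,0.25,0],[0,0.25,0],[0,0.25,0],[0,0.25,0],[0,0.1,0]],"angular":[[0,0,0],[0,0,0],[0,0,0],[0,0,0],[0,0,0],[0,0,0],[0,0,0],[0,0,0],[0,0,0],[0,0,0],[0,0,0],[0,0,0]],"jaw":[0,0,0,0,0,0,0,0,0,0,0,0]}'
python3 - <<'E'
from plant import manip
import cv2
cv2.imwrite("pics/side2.png",cv2.resize(manip.grab_frame("side")[100:330,180:460],None,fx=2.5,fy=2.5))
cv2.imwrite("pics/scene2.png",cv2.resize(manip.grab_frame("scene")[100:340,180:400],None,fx=2.5,fy=2.5))
E
```

```text
time: 4.4
tool_pos: [0.4556, 0.1054, 0.082]
tool_rot: [0.0, -0.0, 0.707, -0.707]
contact_force: [0.6, 0.1, 0.4]
gripper_width: 0.003
```

View pics/side2.png

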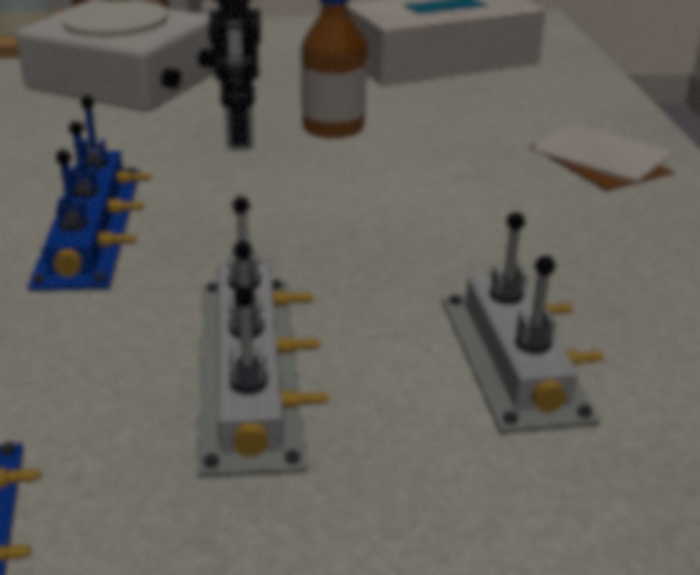

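View pics/scene2.png

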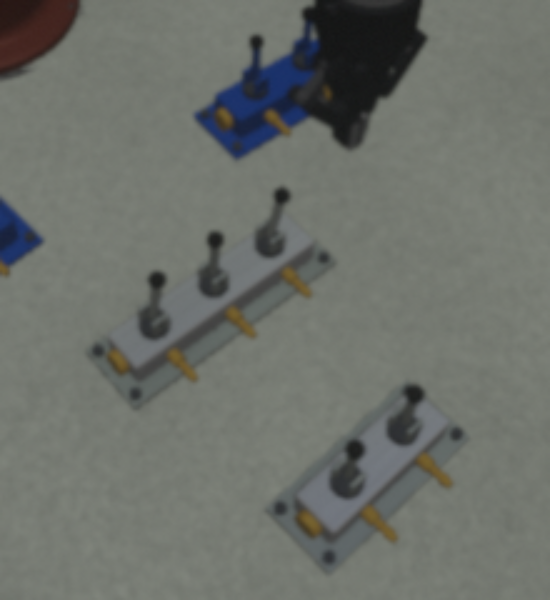

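All three levers still stand upright, balls at side-crop (240,205), (242,250) and (245,297), though the reported TCP passed along the row. The finger may really be higher than reported, so I'll triangulate the visible tip and compare.

```bash
python3 - <<'E'
from h import *
np.set_printoptions(precision=4,suppress=True)
s=manip.state();print(s['tool_pos'],s['joint_pos'],s['time'])
c=lambda u,v:(180+u/2.5,100+v/2.5)
print(tri(c(350,148),c(239,147)))
for n in('scene','side'):
    m=manip.camera_model(n);K=np.array([[m['fx'],0,m['cx']],[0,m['fy'],m['cy']],[0,0,1.]])
    p=cv2.projectPoints(s['tool_pos'].reshape(1,3),m['rvec'],m['tvec'],K,np.array([m['k1'],0,0,0,0.]))[0].ravel();print(n,(p-[180,100])*2.5)
# balls again
for a,b in(((157,280),(245,297)),((215,240),(242,250)),((282,195),(240,205))):print(tri(c(*a),c(*b)))
f=manip.grab_frame("wrist");cv2.imwrite("pics/wr2.png",f)
cv2.imwrite("pics/sc3.png",cv2.resize(manip.grab_frame("scene")[60:200,260:400],None,fx=4,fy=4,interpolation=cv2.INTER_CUBIC))
E
```

```text
[0.4557 0.1048 0.082 ] [ 0.0667 -0.2336  2.0818 -0.0002  1.2935  1.6365] 4.5
(array([0.4576, 0.1068, 0.111 ]), np.float64(0.005218363038905876))
scene [342.6579 166.8183]
side [240.6193 182.7223]
(array([ 0.4578, -0.0916,  0.0986]), np.float64(0.0012422980220358408))
(array([ 0.4565, -0.034 ,  0.0993]), np.float64(0.00046400146216762786))
(array([0.4551, 0.0366, 0.0973]), np.float64(0.0009840710345362072))
```

View pics/sc3.png

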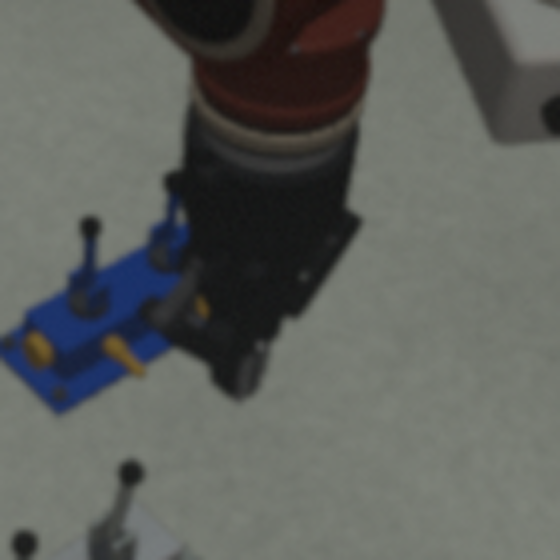

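View pics/wr2.png

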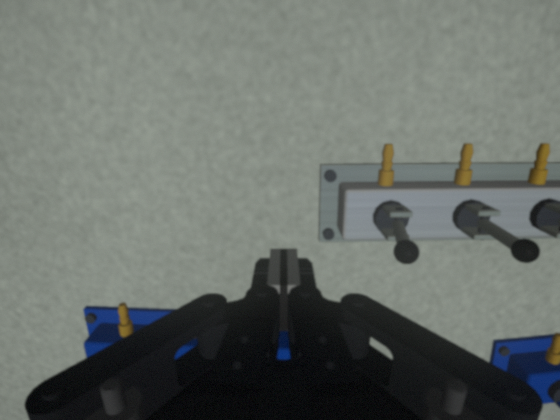

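The visible tip triangulates to z ≈ 0.111, while the reported TCP is z = 0.082. The finger therefore passed just over the balls (top about 0.107). I'll check this offset with the wrist camera and the earlier side picture before correcting.

```bash
python3 - <<'E'
from h import *
np.set_printoptions(precision=4,suppress=True)
m=manip.camera_model('wrist');I=np.linalg.inv(m['mount'])
for y in(0,-.01,-.02,-.03,-.04):
    for x in (-.011,.011):
        p=I@np.array([x,y,0,1]);print(y,x,m['fx']*p[0]/p[2]+m['cx'],m['fy']*p[1]/p[2]+m['cy'])
m=manip.camera_model('side');K=np.array([[m['fx'],0,m['cx']],[0,m['fy'],m['cy']],[0,0,1.]])
for z in(.08,.1,.11):
    p=cv2.projectPoints(np.array([[.4544,-.1859,z]]),m['rvec'],m['tvec'],K,np.array([m['k1'],0,0,0,0.]))[0].ravel();print('side1',z,(p-[180,100])*2.5)
print(manip.state()['joint_pos'],manip.state()['gripper_width'])
# wrist view: bank bolts/balls using reported pose
from scipy.spatial.transform import Rotation as R
s=manip.state();T=np.eye(4);T[:3,:3]=R.from_quat(s['tool_rot'],scalar_first=True).as_matrix();T[:3,3]=s['tool_pos'];w=manip.camera_model('wrist')
for dz in(0,.028):
    TT=T.copy();TT[2,3]+=dz;TT=TT@w['mount']
    for uv in((330,176),(328,233)):
        p=np.array([(uv[0]-w['cx'])/w['fx'],(uv[1]-w['cy'])/w['fy'],1]);d=TT[:3,:3]@p;o=TT[:3,3];print(dz,uv,o+d*(.008-o[2])/d[2])
E
```

```text
0 -0.011 281.8712696596879 221.3790015475235
0 0.011 281.92700202272965 254.06784311114197
-0.01 -0.011 281.80461312940037 227.34133231323986
-0.01 0.011 281.86562808382445 261.51873818241467
-0.02 -0.011 281.7303493374665 233.98412169209473
-0.02 0.011 281.7975137594122 269.78792691463593
-0.03 -0.011 281.6470971917591 241.43090638852834
-0.03 0.011 281.7214841392551 279.01804530372283
-0.04 -0.011 281.55311975055565 249.83705334146856
-0.04 0.011 281.6360744052679 289.3869246254112
side1 0.08 [240.7927 415.8746]
side1 0.1 [239.3137 387.8753]
side1 0.11 [238.5526 373.4297]
[ 0.0653 -0.234   2.0821 -0.0002  1.2936  1.6361] -0.0009126194213701677
0 (330, 176) [0.4795 0.0644 0.008 ]
0 (328, 233) [0.4286 0.0638 0.008 ]
0.028 (330, 176) [0.4737 0.06   0.008 ]
0.028 (328, 233) [0.417  0.0594 0.008 ]
```

The wrist view of the bank's bolts agrees with the fixed cameras using the reported pose, so the arm pose is right. But all three views put the real finger ends about 30 mm short of the nominal TCP. No lever has been folded, so I can lift and repeat the sweep 30 mm lower. I'll also turn the jaws across the row, so the wide knuckles stay clear of the balls.

```bash
python3 -m jog '{"offset":[[0,0,0.6],[0,0,0.6],[0,-0.6,0],[0,-0.7,0],[0,-0.7,0],[0,-0.7,0],[0,-0.7,0],[0,-0.7,0],[0,-0.7,0],[0,-0.7,0],[0,-0.4,0],[0,0,0]],"angular":[[0,0,1],[0,0,1],[0,0,1],[0,0,1],[0,0,1],[0,0,1],[0,0,1],[0,0,1],[0,0,1],[0,0,1],[0,0,1],[0,0,1]],"jaw":[0,0,0,0,0,0,0,0,0,0,0,0]}'
python3 -m jog '{"offset":[[0,0,-0.4],[0,0,-0.5],[0,0,-0.3],[0,0,0]],"angular":[[0,0,1],[0,0,1],[0,0,1],[0,0,0]],"jaw":[0,0,0,0]}'
```

```text
time: 5.8
tool_pos: [0.4552, -0.1939, 0.1421]
tool_rot: [-0.415, 0.416, -0.572, 0.572]
contact_force: [0.9, -0.3, -0.2]
gripper_width: -0.0
time: 6.2
tool_pos: [0.4535, -0.1903, 0.0792]
tool_rot: [0.499, -0.5, 0.502, -0.498]
contact_force: [0.7, -0.2, -0.5]
gripper_width: 0.003
```

```bash
python3 -m jog '{"offset":[[0.05,0,-0.3],[0,0,-0.28],[0,0,0],[0,0,0]],"angular":[[0,0,0],[0,0,0],[0,0,0],[0,0,0]],"jaw":[0,0,0,0]}'
python3 - <<'E'
from h import *
s=manip.state();print(s['tool_pos'])
a=manip.grab_frame("side");b=manip.grab_frame("scene")
cv2.imwrite("pics/side4.png",cv2.resize(a[130:300,200:400],None,fx=3.5,fy=3.5,interpolation=cv2.INTER_CUBIC))
cv2.imwrite("pics/scene4.png",cv2.resize(b[130:300,160:360],None,fx=3.5,fy=3.5,interpolation=cv2.INTER_CUBIC))
E
```

```text
time: 6.6
tool_pos: [0.458, -0.1908, 0.0526]
tool_rot: [0.5, -0.5, 0.5, -0.5]
contact_force: [-0.3, -0.1, 1.1]
gripper_width: -0.002
[ 0.4580026  -0.19075941  0.05262664]
```

View pics/side4.png

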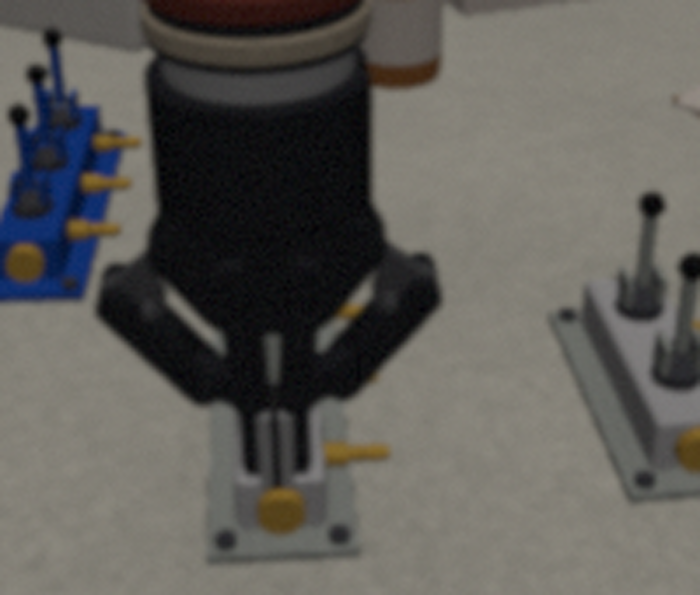

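View pics/scene4.png

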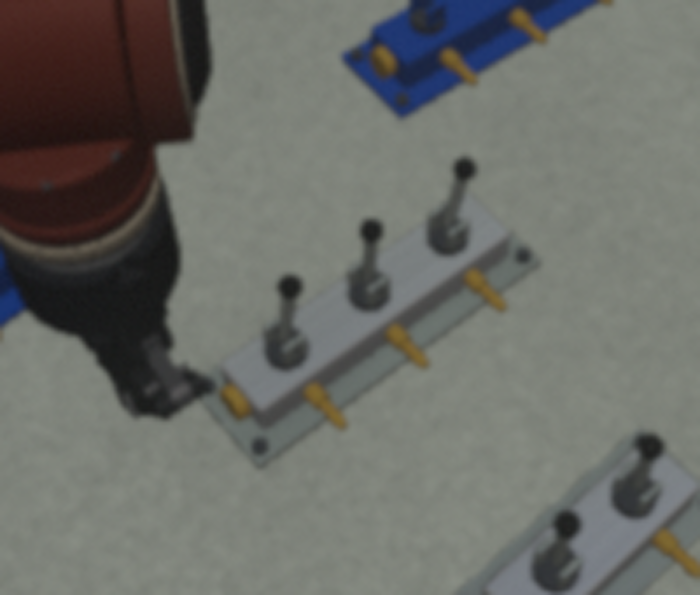

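```bash
python3 - <<'E'
from h import *
np.set_printoptions(precision=4,suppress=True)
for sd in((278,482),(278,470)):
    o,d=ray('side',(200+sd[0]/3.5,130+sd[1]/3.5))
    for y in(-.202,-.191,-.18):print('side',sd,o+d*(y-o[1])/d[1])
for sc in((130,412),(150,416)):
    o,d=ray('scene',(160+sc[0]/3.5,130+sc[1]/3.5))
    for z in(.05,.08,.09):print('scene',sc,o+d*(z-o[2])/d[2])
print(tri((160+145/3.5,130+416/3.5),(200+278/3.5,130+482/3.5)))
E
```

```text
side (278, 482) [ 0.459 -0.202  0.091]
side (278, 482) [ 0.4588 -0.191   0.0816]
side (278, 482) [ 0.4586 -0.18    0.0723]
side (278, 470) [ 0.4592 -0.202   0.0969]
side (278, 470) [ 0.459  -0.191   0.0878]
side (278, 470) [ 0.4588 -0.18    0.0786]
scene (130, 412) [ 0.4405 -0.1938  0.05  ]
scene (130, 412) [ 0.4566 -0.1985  0.08  ]
scene (130, 412) [ 0.462 -0.2    0.09 ]
scene (150, 416) [ 0.4496 -0.1865  0.05  ]
scene (150, 416) [ 0.4653 -0.1915  0.08  ]
scene (150, 416) [ 0.4705 -0.1932  0.09  ]
(array([ 0.461 , -0.1923,  0.0805]), np.float64(0.0056082669666189765))
```

The real tip is now at 80–90 mm, inside the 75–90 mm band, and centred on the row. I'll drop another 4 mm for margin and drag past the first lever, then check.

```bash
python3 -m jog '{"offset":[[0,0.2,-0.08],[0,0.25,0],[0,0.25,0],[0,0.25,0],[0,0.25,0],[0,0.25,0],[0,0.25,0],[0,0.25,0],[0,0.2,0],[0,0,0]],"angular":[[0,0,0],[0,0,0],[0,0,0],[0,0,0],[0,0,0],[0,0,0],[0,0,0],[0,0,0],[0,0,0],[0,0,0]],"jaw":[0,0,0,0,0,0,0,0,0,0]}'
python3 - <<'E'
from h import *
s=manip.state();print(s['tool_pos'],s['contact_force'])
b=manip.grab_frame("scene")
cv2.imwrite("pics/scene5.png",cv2.resize(b[130:300,160:360],None,fx=3.5,fy=3.5,interpolation=cv2.INTER_CUBIC))
E
```

```text
time: 7.7
tool_pos: [0.4581, -0.0822, 0.0489]
tool_rot: [0.5, -0.5, 0.5, -0.5]
contact_force: [-0.1, -0.2, -0.7]
gripper_width: -0.0
[ 0.45810924 -0.08217302  0.04891492] [-0.05841077 -0.17239779 -0.69984385]
```

View pics/scene5.png

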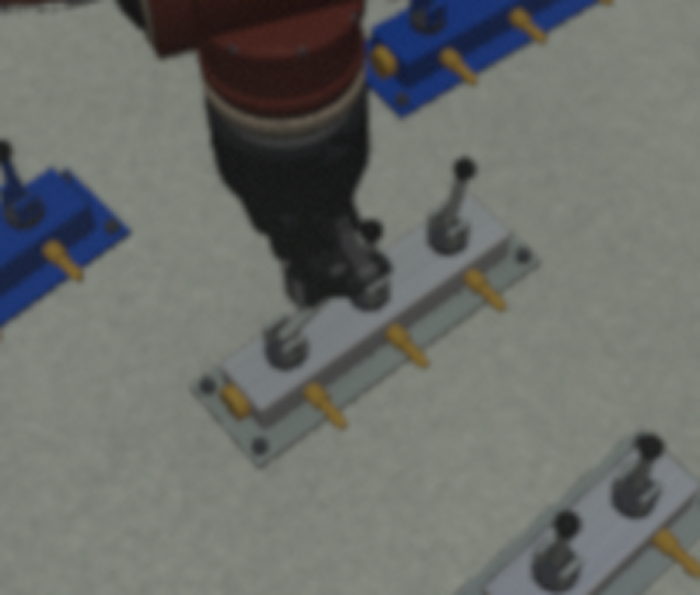

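Lever 1 is folding: its rod now lies along the bar at about (305,325), and forces are low. I'll carry on the drag at the same height, shifting x slightly to follow the row.

```bash
python3 -m jog '{"offset":[[-0.02,0.25,0],[0,0.25,0],[0,0.25,0],[0,0.25,0],[0,0.25,0],[-0.02,0.25,0],[0,0.25,0],[0,0.25,0],[0,0.25,0],[0,0.25,0],[0,0.25,0],[0,0.25,0]],"angular":[[0,0,0],[0,0,0],[0,0,0],[0,0,0],[0,0,0],[0,0,0],[0,0,0],[0,0,0],[0,0,0],[0,0,0],[0,0,0],[0,0,0]],"jaw":[0,0,0,0,0,0,0,0,0,0,0,0]}'
python3 -m jog '{"offset":[[0,0.3,0],[0,0.3,0],[0,0.3,0],[0,0.2,0],[0,0,0]],"angular":[[0,0,0],[0,0,0],[0,0,0],[0,0,0],[0,0,0]],"jaw":[0,0,0,0,0]}'
python3 - <<'E'
from h import *
a=manip.grab_frame("side");b=manip.grab_frame("scene")
cv2.imwrite("pics/side6.png",cv2.resize(a[130:300,240:440],None,fx=3.5,fy=3.5,interpolation=cv2.INTER_CUBIC))
cv2.imwrite("pics/scene6.png",cv2.resize(b[130:300,200:400],None,fx=3.5,fy=3.5,interpolation=cv2.INTER_CUBIC))
E
```

```text
time: 8.95
tool_pos: [0.4562, 0.0677, 0.049]
tool_rot: [0.5, -0.5, 0.5, -0.5]
contact_force: [-0.0, 0.0, 0.4]
gripper_width: -0.001
time: 9.45
tool_pos: [0.4561, 0.1227, 0.049]
tool_rot: [0.5, -0.5, 0.5, -0.5]
contact_force: [1.0, -0.5, 0.9]
gripper_width: 0.0
```

View pics/scene6.png

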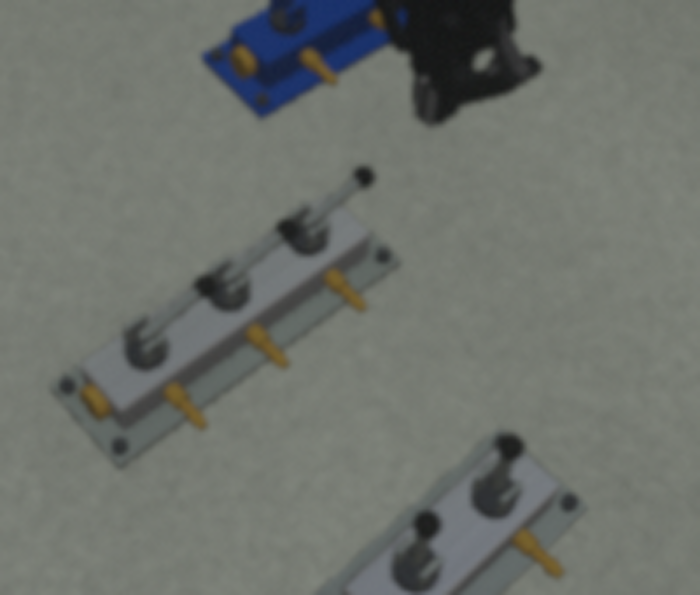

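View pics/side6.png

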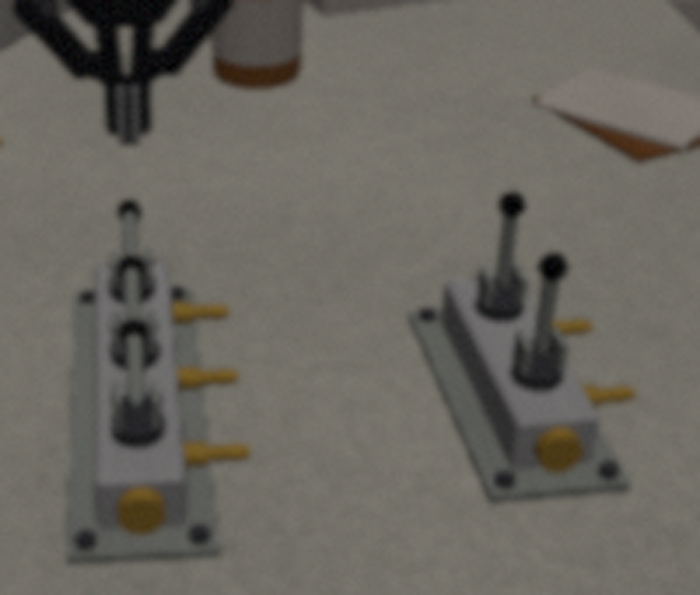

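All three levers lie down, with balls in the scene crop at (206,285), (290,229) and (364,177). The short bank is still upright. I'll measure the fold angles by triangulation.

```bash
python3 - <<'E'
from h import *
np.set_printoptions(precision=4,suppress=True)
S=lambda u,v:(200+u/3.5,130+v/3.5);D=lambda u,v:(240+u/3.5,130+v/3.5)
for py,s,d in((-.100,(206,285),(134,331)),(-.038,(290,229),(132,268)),(.024,(364,177),(129,210))):
    p,e=tri(S(*s),D(*d));print(p,e,'angle',np.arctan2(p[1]-py,p[2]-.055))
E
```

```text
[ 0.4571 -0.0537  0.0621] 0.0013829649773461402 angle 1.4183088603761838
[0.4564 0.0103 0.0598] 0.0017909858986314248 angle 1.4725433688703227
[0.4557 0.0693 0.0622] 0.0005551397362457215 angle 1.4138904028070214
```

All three measure about 1.4 rad, at the stop. I'll move clear, settle and hand in.

```bash
python3 -m jog '{"offset":[[0,0.2,0.4],[0,0.2,0.6],[0,0,0.6],[0,0,0],[0,0,0],[0,0,0]],"angular":[[0,0,0],[0,0,0],[0,0,0],[0,0,0],[0,0,0],[0,0,0]],"jaw":[0,0,0,0,0,0]}'
python3 - <<'E'
from h import *
np.set_printoptions(precision=3,suppress=True)
s=manip.state();print(s['contact_force'],s['joint_vel'])
b=manip.grab_frame("scene")
cv2.imwrite("pics/scene7.png",cv2.resize(b[130:300,200:400],None,fx=3.5,fy=3.5,interpolation=cv2.INTER_CUBIC))
manip.job_done()
E
```

```text
time: 10.15
tool_pos: [0.4554, 0.141, 0.1276]
tool_rot: [0.499, -0.5, 0.501, -0.5]
contact_force: [-0.2, 0.4, -0.4]
gripper_width: 0.0
[-0.154  0.417 -0.44 ] [0.003 0.009 0.01  0.    0.    0.001]
the job is handed in; nothing more can be done
```

View pics/scene7.png

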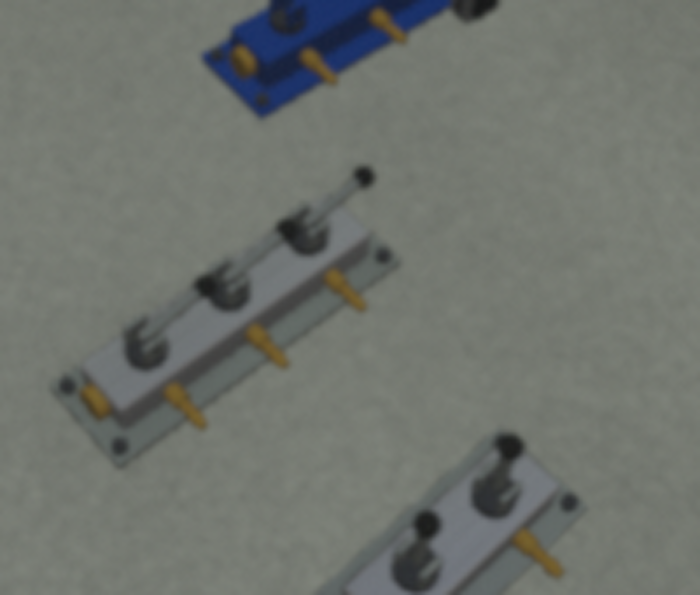

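The long bank is shut: one continuous drag with the shut fingers from −y to +y folded all three levers. I handed the job in at about 10.2 s, with the arm nearly still and the gripper lifted clear.

- **Last checks:** from two views, the levers measured about 1.42, 1.47 and 1.41 rad before I lifted away. The middle value is slightly over the 1.4 rad stop, which is measuring error. The final picture shows all three still down. Both levers of the short bank still stand upright, and I never went near it. Forces stayed at noise level, about 1 N.
- **First pass missed:** I made an earlier pass at a reported tool height of 82 mm, and it went over the balls without moving any lever. The cameras showed the real fingertips about 30 mm short of the stated TCP. No lever had moved, so I lifted, turned the jaws across the row and repeated the drag at a reported height of 49 mm. That put the real tips at roughly 77–87 mm.
- **Left unexplained:** I worked around the TCP mismatch but did not find its cause.

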